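# Find the pressing board that rocks and reject it

## Task

One of the three pressing boards lying on the stone slab has bowed. Find it by feel: press gently (well under 3 kilos) and slowly down near an end of one board after another until you have the one that rocks, and push its end right down until it meets the stone. Then lift that board by its grip block, set it down lengthwise in the middle of the red tray so that it sits flat, let go, and leave the two sound boards and everything else where they are.

Things in the scene. Friction and masses are not known exactly. Their poses are not given: they have to be found in the camera images.
- board_a: pale wood pressing board 180 x 95 mm (own x, y), 22 mm thick, 0.3 to 0.42 kg, one of three alike; which is bowed cannot be seen from above. Origin: centre of its underside, z up. A dark grip block 50 x 18 mm (x, y) stands mid-top, from 21 to 51 mm above the origin; pinch it across y. The top is bare from 25 to 90 mm either side of the middle along x. All three lie level when left alone (see slab).
- board_b: pale wood pressing board 180 x 95 mm (own x, y), 22 mm thick, 0.3 to 0.42 kg, one of three alike; which is bowed cannot be seen from above. Origin: centre of its underside, z up. A dark grip block 50 x 18 mm (x, y) stands mid-top, from 21 to 51 mm above the origin; pinch it across y. The top is bare from 25 to 90 mm either side of the middle along x. All three lie level when left alone (see slab).
- board_c: pale wood pressing board 180 x 95 mm (own x, y), 22 mm thick, 0.3 to 0.42 kg, one of three alike; which is bowed cannot be seen from above. Origin: centre of its underside, z up. A dark grip block 50 x 18 mm (x, y) stands mid-top, from 21 to 51 mm above the origin; pinch it across y. The top is bare from 25 to 90 mm either side of the middle along x. All three lie level when left alone (see slab).
- slab: flat stone slab 260 x 420 mm (x, y) on rubber feet, top 30 mm above the origin; presses straight down 1 mm per 20 N. Boards lie side by side along its y, 130 mm apart, x nearly along its x. Sound boards sit flat and cannot tip. The bowed one is level below only within 30 mm of its middle: 2 to 3 N pressed 75 mm from the middle along x sinks that spot 4.5 mm (tilt 0.1 rad) until the end meets the stone
- tray: fixed red open tray for rejects, outside 216 x 160 mm (own x, y), 35 mm high, walls and floor 4 mm; origin: centre of its underside on the table; empty. Two ribs 8 mm wide, 3 mm high cross the floor along y, 80 mm either side of the middle along x: a board goes in lengthwise along x; the bowed one then sits on the floor between them, a sound one would ride 3 mm up on the ribs
- jar: glass jar with red cap, 76 mm across, 100 mm high, standing on the table; origin: centre of its foot; leave alone
- sauce: amber bottle with black cap, 56 mm across, 170 mm high, standing on the table; origin: centre of its foot; leave alone
- bowl: pink bowl, 120 mm across the rim, 50 mm high, on the table; origin: centre of its foot; leave alone
Mind the look-alikes: they are no part of the job. What is shaped like the board_b but purple is not meant.

How it is judged:
On the way, in this order (a step that is already met when the one before it is completed fails the run):
1. the bowed board is rocked with the fingers as it lies on the slab: one end pressed down until it (nearly) meets the stone, tilt over 0.08 rad (((angle between board_a's own z axis and vertical above 0.08 rad and contact force between board_a and slab above 4.6 N and contact force between the fingers and board_a above 1 N and z of board_a in the frame of slab below 0.04 m) or (angle between board_b's own z axis and vertical above 0.08 rad and contact force between board_b and slab above 4.6 N and contact force between the fingers and board_b above 1 N and z of board_b in the frame of slab below 0.04 m) or (angle between board_c's own z axis and vertical above 0.08 rad and contact force between board_c and slab above 4.6 N and contact force between the fingers and board_c above 1 N and z of board_c in the frame of slab below 0.04 m))), for 0.1 s.
2. a board is lifted clear of the slab in the gripper (((height (world z) of board_a above 0.05 m and contact force between board_a and slab below 0.05 N and contact force between the fingers and board_a above 1 N) or (height (world z) of board_b above 0.05 m and contact force between board_b and slab below 0.05 N and contact force between the fingers and board_b above 1 N) or (height (world z) of board_c above 0.05 m and contact force between board_c and slab below 0.05 N and contact force between the fingers and board_c above 1 N))), for 0.1 s.
At the end, for the whole second after the job is handed in: The bowed board lies let go and at rest in the red tray, its middle down on the floor between the ribs (within 17 mm along the tray, 35 mm across), tilt under 0.05 rad; the other two lie level and at rest on the slab within 25 mm of where they began; jar, bottle and bowl shifted under 20 mm (((x of board_a in the frame of tray between -0.017 and 0.017 m and y of board_a in the frame of tray between -0.035 and 0.035 m and z of board_a in the frame of tray below 0.0055 m and angle between board_a's own z axis and vertical below 0.05 rad and linear speed of each of board_a, board_b, board_c below 0.02 m/s and distance of each of board_b, board_c from where it was at the start of the episode below 0.025 m and angle between each of board_b, board_c's own z axis and vertical below 0.04 rad) or (x of board_b in the frame of tray between -0.017 and 0.017 m and y of board_b in the frame of tray between -0.035 and 0.035 m and z of board_b in the frame of tray below 0.0055 m and angle between board_b's own z axis and vertical below 0.05 rad and linear speed of each of board_b, board_a, board_c below 0.02 m/s and distance of each of board_a, board_c from where it was at the start of the episode below 0.025 m and angle between each of board_a, board_c's own z axis and vertical below 0.04 rad) or (x of board_c in the frame of tray between -0.017 and 0.017 m and y of board_c in the frame of tray between -0.035 and 0.035 m and z of board_c in the frame of tray below 0.0055 m and angle between board_c's own z axis and vertical below 0.05 rad and linear speed of each of board_c, board_a, board_b below 0.02 m/s and distance of each of board_a, board_b from where it was at the start of the episode below 0.025 m and angle between each of board_a, board_b's own z axis and vertical below 0.04 rad))); the robot touches nothing.
It fails at once if a board is pressed onto the stone with more than 40 N (boards weigh 3 to 4 N) (contact force between any of board_a, board_b, board_c and slab above 40 N).
It fails at once if a board is dropped through the air (loose, touching nothing, more than 60 mm above the table) ((contact force between board_a and anything else below 0.05 N and height (world z) of board_a above 0.06 m) or (contact force between board_b and anything else below 0.05 N and height (world z) of board_b above 0.06 m) or (contact force between board_c and anything else below 0.05 N and height (world z) of board_c above 0.06 m)).
It fails at once if more than one board is carried off (moved over 50 mm) (distance of each of board_a, board_b from where it was at the start of the episode above 0.05 m or distance of each of board_a, board_c from where it was at the start of the episode above 0.05 m or distance of each of board_b, board_c from where it was at the start of the episode above 0.05 m).
It fails at once if the jar, bottle or bowl is knocked or shifted by 20 mm (distance of any of jar, sauce, bowl from where it was at the start of the episode above 0.02 m).
It also fails if it takes over 67 s, if anything falls off the work surface, if the arm or the gripper's body presses on something with over 40 N, if the wrist force passes 120 N, or if a joint passes its speed limit or range.

## Robot

A 6-joint arm with a two-finger parallel gripper is mounted at the origin on the work surface. World frame = base frame: x ahead of the robot, y to its left, z up, the work surface at z = 0. Lengths are in m, angles in rad, forces in N, time in s.
With the tool pointing down it reaches from about 0.35 to 0.775 m from the base axis. Payload 5.5 kg.
Tool frame: the origin (TCP) lies at the very end of the fingers, on their centre line; the grasp point (between the pads) lies 19 mm behind it; z points along the fingers, y is the direction in which the jaws open and shut (so a half turn about z gives the same grasp; the last joint's range is limited). The gripper opens to 85 mm and grips with 20 to 120 N. Pads are 22 mm wide; open, the fingers measure 114 mm over their backs; the gripper's body (76 mm by 85 mm) begins 54 mm behind the grasp point. The pads swing forward as they close: fully open they stand 13 mm farther back than shut.
Start: joints at [-1.417, 0.313, 0.046, 1.304, 0, 1.431], TCP at [0.167, -0.55, 0.231] pointing down, gripper open.
Joint ranges: [-2.76, 2.76], [-0.86, 1.69], [-1.03, 1.26], [-2.2, 2.34], [-1.47, 1.5], [-3.14, 3.14]. Speed limits (rad/s): [2.57, 2.57, 3.14, 3.14, 3.14, 3.14].

## Interface

Orientations are given as a unit quaternion [w, x, y, z].
In Python, from workcell import get_state, imaging, env, spotter gives the robot as it stands.
- The arm moves only by the tool play_rows, never from a script. Its argument "moves" is a list of rows, each an object with "claw": the finger opening in cm, from 0 to 8.54; "delta_pos": the shift along the tool's x, y, z in cm, a list of three; "twist": the turn about the tool's z in degrees. A call has 1 to 12 rows; each row is the pose to reach, as a shift and turn from the pose commanded when the call began, along the tool's axes at that moment; what a row does not reach only later rows make up. A row lasts 1/8 s, in which the tool goes at most 62.5 mm and 10.7 degrees, less where a joint would pass 70% of its speed; a pose out of reach is approached as far as the arm can. A call with a gripper value outside its range is refused whole. The fingers move at their own pace and stop on an object; "force" is the grip in N (left out, the last holds). Time passes only in rows, so rows that repeat a pose let the fingers close. It gives the time, the measured TCP pose, the force and the opening at its end, in the units of the state.
- get_state(): the state, without advancing time (a new reading comes with each control period).
- imaging.read_camera(name): name is "scene" or "top" or "wrist"; returns the picture (384x512x3 uint8, red, green, blue); there is no depth.
- imaging.camera_info(name): a dict with "fx", "fy", "cx", "cy" (pixels), "world_to_cam" (4x4, takes a point from world to camera coordinates). Camera axes: x right, y down, z forward; pixel columns grow to the right and rows downward; lengths in m; the calibration is good to about 2 mm. A picture is of the moment at which its call begins: read the wrist's pose just before it. camera_info takes no time and is no camera call; for the wrist camera it gives the pose at the moment of the call.
- env.hand_in(): hands the job in, once; it reports no verdict.
Trained networks look in the newest picture that a camera, given by its name, has taken for a name from the list of things; names that differ only in an ending like _2 or _b are one class to them, and where a whole thing is asked for, a point or a joint stands for the part that bears it (a point fixed in the world has none). Each returns a list of dicts, best first, with "conf" (0 to 1); they miss things now and then, are a little off and sometimes report something else, mostly with a low value. They report only what shows in the picture. A call takes as long as a camera call. They do not tell look-alikes from the thing itself.
- spotter.spot_in(camera, query): "extent" ([left, top, right, bottom] in pixels, round what is visible of it).
The state is a dict: "clock": time; "joint_pos": joint angles; "qvel": joint speeds; "tau": joint torques, N m; "tcp_pos": TCP position; "orientation": TCP orientation; "wrist_force": force on the tool from outside, world axes, zero at the start; "ft_torque": the same for the moment, N m; "finger_gap": finger opening in m.
Only numpy, scipy, OpenCV 4.12 (cv2) and the standard library are available. Lean on these libraries where they do the work, as an engineer would, in place of code of your own. Each camera call takes 0.05 s, during which the arm holds its last target. There are 200 camera calls.

## Working session

There is one attempt and no reset: what is moved stays moved. The work goes in short steps, Python scripts to look and compute and a tool call to move; the robot and the scene stay as the last step left them, time stands still between calls to the robot, and variables do not carry over. Pictures are saved under pics/ and viewed, about 8 in all and at most 12, crops included, and the job is handed in when it is done.

Besides the shell and the picture viewer there is one more tool, called after "Emit:" as name(argument=value, ...) on one line, values as JSON. play_rows: Moves the arm, as the interface text tells. Its arguments: {"type":"object","properties":{"moves":{"type":"array"},"force":{"type":"number"}},"required":["moves"]}

```bash
mkdir -p pics
python3 - <<'E'
from workcell import get_state, imaging, env, spotter
import cv2,numpy as np
s=get_state();print({k:np.round(v,3).tolist() for k,v in s.items()})
for c in("top","scene"):
    im=imaging.read_camera(c);cv2.imwrite(f"pics/{c}0.png",im[:,:,::-1])
    i=imaging.camera_info(c);print(c,i["fx"],i["fy"],i["cx"],i["cy"],np.round(i["world_to_cam"],4).tolist())
    for q in("board_a","tray","slab"):
        print(q,[(np.round(d["extent"]).tolist(),round(d["conf"],2)) for d in spotter.spot_in(c,q)])
a=cv2.imread("pics/top0.png");cv2.imwrite("pics/top0b.png",cv2.resize(a,(800,600),interpolation=cv2.INTER_CUBIC))
E
```

```text
{'clock': 0.0, 'joint_pos': [-1.417, 0.314, 0.045, 1.304, 0.0, 1.431], 'qvel': [-0.001, -0.001, -0.001, -0.0, -0.0, -0.001], 'tau': [-0.001, -48.063, 29.854, 0.019, -0.0, -0.0], 'tcp_pos': [0.166, -0.55, 0.23], 'orientation': [-0.001, 0.989, 0.146, -0.0], 'wrist_force': [-0.742, -0.556, 0.53], 'ft_torque': [0.003, -0.008, -0.005], 'finger_gap': 0.086}
top 428.2380084630064 428.2380084630064 256.88421244041285 197.5548323882715 [[0.0017, -1.0, -0.0012, 0.0817], [-0.9954, -0.0016, -0.0962, 0.5341], [0.0962, 0.0014, -0.9954, 1.325], [0.0, 0.0, 0.0, 1.0]]
board_a [([336.0, 272.0, 401.0, 308.0], 0.97), ([265.0, 162.0, 298.0, 222.0], 0.92), ([100.0, 121.0, 145.0, 183.0], 0.88), ([175.0, 249.0, 229.0, 313.0], 0.73), ([179.0, 154.0, 218.0, 213.0], 0.67), ([221.0, 158.0, 260.0, 218.0], 0.66)]
tray [([354.0, 173.0, 413.0, 246.0], 0.86)]
slab [([170.0, 146.0, 310.0, 233.0], 0.83)]
scene 378.7364782317909 378.7364782317909 258.10380995255855 190.1690144290412 [[0.2979, 0.9546, 0.0, -0.2524], [0.8067, -0.2517, -0.5347, -0.3695], [-0.5104, 0.1593, -0.845, 1.3436], [0.0, 0.0, 0.0, 1.0]]
board_a [([208.0, 186.0, 255.0, 247.0], 0.93), ([252.0, 172.0, 298.0, 236.0], 0.86), ([395.0, 180.0, 445.0, 237.0], 0.8), ([297.0, 164.0, 352.0, 226.0], 0.77), ([251.0, 102.0, 310.0, 149.0], 0.77), ([85.0, 133.0, 150.0, 181.0], 0.68)]
tray [([71.0, 183.0, 147.0, 275.0], 0.84)]
slab [([197.0, 152.0, 359.0, 264.0], 0.93)]
```

View pics/top0b.png

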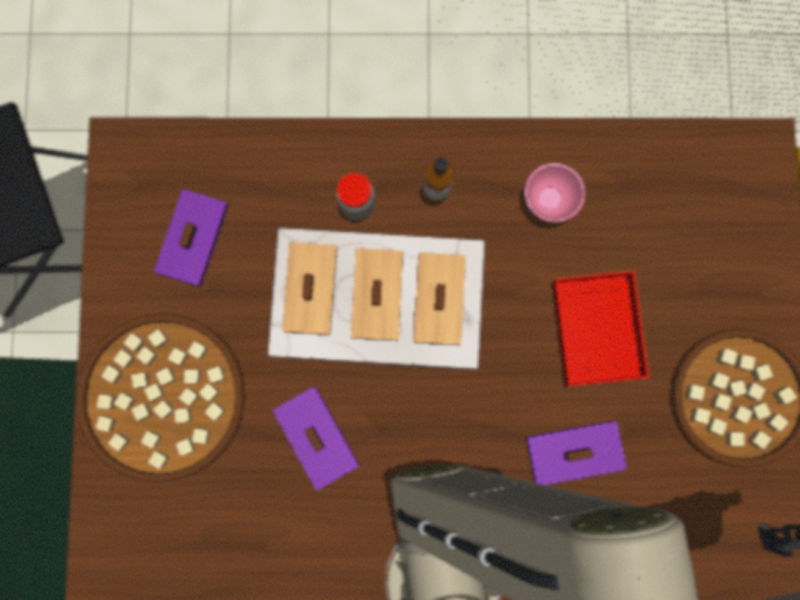

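View pics/scene0.png

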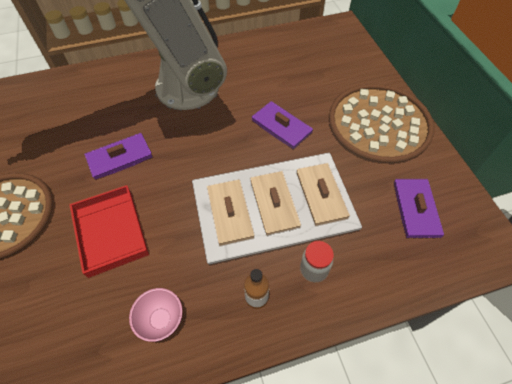

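The top view shows three pale boards on the slab, at about (310,287), (377,293) and (440,298) in the enlarged picture. The red tray is at (601,328). The three purple boards, at (190,237), (315,438) and (577,453), are look-alikes off the slab, so I'll ignore them.

```bash
cat > h.py <<'E'
from workcell import get_state, imaging, env, spotter
import cv2,numpy as np
def ray(c,uv,z,info=None):
    i=info or imaging.camera_info(c);M=np.array(i["world_to_cam"]);R,t=M[:3,:3],M[:3,3]
    o=-R.T@t;d=R.T@np.array([(uv[0]-i["cx"])/i["fx"],(uv[1]-i["cy"])/i["fy"],1]);return (o+d*(z-o[2])/d[2])[:2]
def rects(c,mask,z,amin=300,info=None):
    mask=cv2.morphologyEx(mask,cv2.MORPH_OPEN,np.ones((3,3)))
    out=[]
    for k in cv2.findContours(mask,cv2.RETR_EXTERNAL,cv2.CHAIN_APPROX_NONE)[0]:
        if cv2.contourArea(k)<amin: continue
        w=np.float32([ray(c,p[0],z,info) for p in k])*1000
        (cx,cy),(a,b),_=r=cv2.minAreaRect(w);B=cv2.boxPoints(r);e=[B[1]-B[0],B[2]-B[1]];e=max(e,key=np.linalg.norm)
        ang=(np.degrees(np.arctan2(e[1],e[0]))+90)%180-90
        out.append((round(cx),round(cy),round(max(a,b)),round(min(a,b)),round(float(ang),1),np.round(k[:,0].mean(0)).tolist()))
    return out
E
python3 - <<'E'
from h import *
im=cv2.imread("pics/top0.png");hsv=cv2.cvtColor(im,cv2.COLOR_BGR2HSV)
print(hsv[172,185],hsv[210,400],hsv[145,200])
m=cv2.inRange(hsv,(8,60,150),(22,200,255));m[:,:170]=0;m[:,315:]=0
print("boards",rects("top",m,.052))
r=cv2.inRange(hsv,(0,180,80),(6,255,255))|cv2.inRange(hsv,(174,180,80),(180,255,255))
print("tray",rects("top",r,.035))
s=cv2.inRange(hsv,(0,0,150),(180,50,255));s[:140]=0
print("slab",rects("top",s,.03,1500))
for n,z in(("jar",.1),("sauce",.17),("bowl",.05)):
    for c in("top",):
        imaging.read_camera(c)
        d=spotter.spot_in(c,n)
        if d: e=d[0]["extent"];print(n,np.round(e),ray(c,((e[0]+e[2])/2,(e[1]+e[3])/2),z/2))
E
```

```text
[ 15 117 207] [  3 243 215] [ 10 147 104]
boards [(553, 8, 181, 96, -3.3, [281.0, 191.0]), (562, 133, 181, 96, -2.9, [241.0, 188.0]), (574, 266, 181, 97, -3.9, [198.0, 184.0])]
tray [(497, -315, 219, 168, 6.1, [384.0, 210.0]), (778, 183, 67, 65, -89.9, [226.0, 121.0])]
slab [(23, -384, 173, 130, -80.5, [412.0, 363.0]), (558, 133, 420, 261, 86.6, [241.0, 191.0])]
jar [215. 111. 240. 142.] [0.75607566 0.17526622]
bowl [337. 105. 374. 143.] [ 0.77216917 -0.23361073]
```

```bash
cat >> h.py <<'E'
from scipy.spatial.transform import Rotation as Ro
def go(x,y,z,yaw):  # mm, deg -> delta_pos cm, twist deg
    s=get_state();w,a,b,c=s["orientation"];R=Ro.from_quat([a,b,c,w])
    d=R.inv().apply(np.array([x,y,z])/1000-s["tcp_pos"])*100
    ax=R.as_matrix()[:,0];cur=np.degrees(np.arctan2(ax[1],ax[0]))
    print("delta",np.round(d,2).tolist(),"twist",round(float((cur-yaw+180)%360-180),1),"cur yaw",round(float(cur),1))
E
python3 -c "
from h import *
go(478,12,150,176.7)"
```

```text
delta [46.1, -44.81, 8.13] twist -159.9 cur yaw 16.8
```

Emit:
play_rows(moves=[{"claw": 0,"delta_pos": [46.1,-44.8,8.1],"twist": -80},{"claw": 0,"delta_pos": [46.1,-44.8,8.1],"twist": -80},{"claw": 0,"delta_pos": [46.1,-44.8,8.1],"twist": -80},{"claw": 0,"delta_pos": [46.1,-44.8,8.1],"twist": -80},{"claw": 0,"delta_pos": [46.1,-44.8,8.1],"twist": -80},{"claw": 0,"delta_pos": [46.1,-44.8,8.1],"twist": -80},{"claw": 0,"delta_pos": [46.1,-44.8,8.1],"twist": -80},{"claw": 0,"delta_pos": [46.1,-44.8,8.1],"twist": -80},{"claw": 0,"delta_pos": [46.1,-44.8,8.1],"twist": -120},{"claw": 0,"delta_pos": [46.1,-44.8,8.1],"twist": -120},{"claw": 0,"delta_pos": [46.1,-44.8,8.1],"twist": -120},{"claw": 0,"delta_pos": [46.1,-44.8,8.1],"twist": -120}])

```text
clock: 2.2
tcp_pos: [0.4786, 0.0139, 0.15]
orientation: [-0.0, 0.364, 0.931, 0.0]
wrist_force: [1.0, 0.4, -0.3]
finger_gap: -0.0004
```

```bash
python3 -c "
from h import *
s=get_state();print(s['clock'],s['tcp_pos'],s['joint_pos'],s['wrist_force'],s['finger_gap'])
cv2.imwrite('pics/w1.png',imaging.read_camera('wrist')[:,:,::-1])
go(478,12,65,176.7)"
```

```text
2.2 [0.47863585 0.01386443 0.14996094] [-1.38962407e-01  1.71388672e-01 -3.43970182e-01  1.05553711e+00
  9.76406143e-05  6.05721952e-01] [ 1.03164426  0.4289951  -0.30269054] -0.00041023102081553587
delta [-0.06, -0.1, 8.51] twist -39.2 cur yaw 137.5
```

View pics/w1.png

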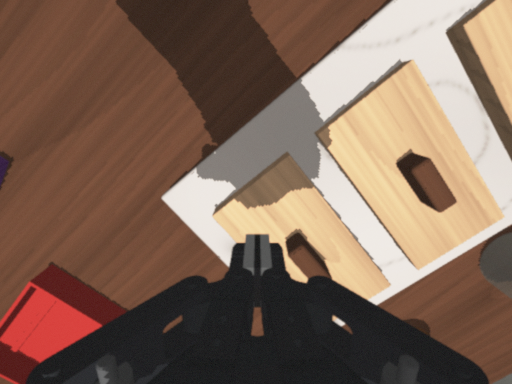

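The closed fingers (257,240) are over the near end of the first board. Descending.

Emit:
play_rows(moves=[{"claw": 0,"delta_pos": [0,0,4],"twist": -39},{"claw": 0,"delta_pos": [0,0,8],"twist": -39},{"claw": 0,"delta_pos": [0,0,8.9],"twist": -39},{"claw": 0,"delta_pos": [0,0,9.2],"twist": -39},{"claw": 0,"delta_pos": [0,0,9.4],"twist": -39},{"claw": 0,"delta_pos": [0,0,9.5],"twist": -39},{"claw": 0,"delta_pos": [0,0,9.6],"twist": -39},{"claw": 0,"delta_pos": [0,0,9.6],"twist": -39}])

```text
clock: 3.25
tcp_pos: [0.4781, 0.0118, 0.0544]
orientation: [0.0, 0.037, 0.999, -0.0]
wrist_force: [0.1, -0.2, 1.3]
finger_gap: -0.0002
```

Emit:
play_rows(moves=[{"claw": 0,"delta_pos": [0,0,0.1],"twist": 0},{"claw": 0,"delta_pos": [0,0,0.2],"twist": 0},{"claw": 0,"delta_pos": [0,0,0.2],"twist": 0}])

```text
clock: 3.62
tcp_pos: [0.478, 0.0119, 0.0522]
orientation: [-0.0, 0.036, 0.999, -0.0]
wrist_force: [-0.2, 0.4, 1.4]
finger_gap: 0.0003
```

Emit:
play_rows(moves=[{"claw": 0,"delta_pos": [0,0,0.05],"twist": 0},{"claw": 0,"delta_pos": [0,0,0.05],"twist": 0}])

```text
clock: 3.88
tcp_pos: [0.4781, 0.0119, 0.0519]
orientation: [0.0, 0.036, 0.999, -0.0]
wrist_force: [-1.2, 0.0, 1.2]
finger_gap: 0.0
```

Emit:
play_rows(moves=[{"claw": 0,"delta_pos": [0,0,0.05],"twist": 0},{"claw": 0,"delta_pos": [0,0,0.05],"twist": 0}])

```text
clock: 4.12
tcp_pos: [0.4781, 0.0119, 0.0517]
orientation: [0.0, 0.036, 0.999, -0.0]
wrist_force: [-1.8, 0.3, 6.7]
finger_gap: -0.0001
```

Emit:
play_rows(moves=[{"claw": 0,"delta_pos": [0,0,0.05],"twist": 0},{"claw": 0,"delta_pos": [0,0,0.05],"twist": 0}])

```text
clock: 4.38
tcp_pos: [0.478, 0.0119, 0.0516]
orientation: [0.0, 0.036, 0.999, -0.0]
wrist_force: [-2.8, -0.3, 8.6]
finger_gap: -0.0001
```

Board 1 holds firm at about 7–8 N, so it is sound. Next is the middle board.

```bash
python3 -c "
from h import *
go(487,137,54,176.7);go(499,271,54,176.1)"
```

```text
delta [0.02, 12.54, -0.25] twist -0.9 cur yaw 175.8
delta [-0.21, 25.99, -0.25] twist -0.3 cur yaw 175.8
```

Emit:
play_rows(moves=[{"claw": 0,"delta_pos": [0,0,-2],"twist": -1},{"claw": 0,"delta_pos": [0,6,-2],"twist": -1},{"claw": 0,"delta_pos": [0,12.5,-2],"twist": -1},{"claw": 0,"delta_pos": [0,12.5,-1],"twist": -1},{"claw": 0,"delta_pos": [0,12.5,-0.4],"twist": -1},{"claw": 0,"delta_pos": [0,12.5,-0.2],"twist": -1},{"claw": 0,"delta_pos": [0,12.5,-0.1],"twist": -1},{"claw": 0,"delta_pos": [0,12.5,-0.05],"twist": -1},{"claw": 0,"delta_pos": [0,12.5,-0.05],"twist": -1}])

```text
clock: 5.5
tcp_pos: [0.4873, 0.1358, 0.0516]
orientation: [0.0, 0.028, 1.0, -0.0]
wrist_force: [-2.0, -1.9, 4.4]
finger_gap: -0.0
```

Emit:
play_rows(moves=[{"claw": 0,"delta_pos": [0,0,0.05],"twist": 0},{"claw": 0,"delta_pos": [0,0,0.05],"twist": 0}])

```text
clock: 5.75
tcp_pos: [0.4875, 0.1363, 0.0509]
orientation: [0.0, 0.028, 1.0, -0.0]
wrist_force: [-1.2, -2.7, 2.9]
finger_gap: 0.0004
```

It sinks at about 3 N, so I'll keep pressing.

Emit:
play_rows(moves=[{"claw": 0,"delta_pos": [0,0,0.05],"twist": 0},{"claw": 0,"delta_pos": [0,0,0.1],"twist": 0},{"claw": 0,"delta_pos": [0,0,0.15],"twist": 0},{"claw": 0,"delta_pos": [0,0,0.15],"twist": 0}])

```text
clock: 6.25
tcp_pos: [0.4868, 0.1366, 0.0491]
orientation: [-0.0, 0.028, 1.0, -0.0]
wrist_force: [-2.5, -1.6, 4.1]
finger_gap: -0.0
```

Emit:
play_rows(moves=[{"claw": 0,"delta_pos": [0,0,0.05],"twist": 0},{"claw": 0,"delta_pos": [0,0,0.1],"twist": 0},{"claw": 0,"delta_pos": [0,0,0.1],"twist": 0}])

```text
clock: 6.62
tcp_pos: [0.4867, 0.1367, 0.0481]
orientation: [-0.0, 0.028, 1.0, 0.0]
wrist_force: [-5.1, -1.4, 4.7]
finger_gap: 0.0001
```

Emit:
play_rows(moves=[{"claw": 0,"delta_pos": [0,0,0.05],"twist": 0},{"claw": 0,"delta_pos": [0,0,0.1],"twist": 0},{"claw": 0,"delta_pos": [0,0,0.1],"twist": 0}])

```text
clock: 7.0
tcp_pos: [0.4868, 0.1367, 0.0475]
orientation: [-0.0, 0.028, 1.0, 0.0]
wrist_force: [-4.6, -0.7, 7.2]
finger_gap: 0.0001
```

Emit:
play_rows(moves=[{"claw": 0,"delta_pos": [0,0,0.05],"twist": 0},{"claw": 0,"delta_pos": [0,0,0.05],"twist": 0}])

```text
clock: 7.25
tcp_pos: [0.4868, 0.1367, 0.0473]
orientation: [-0.0, 0.028, 1.0, 0.0]
wrist_force: [-5.4, -1.3, 10.8]
finger_gap: 0.0004
```

Bottomed out: 4.5 mm of travel, with the force climbing to 10 N. The middle board is the bowed one. I'll hold briefly, then lift off and look.

Emit:
play_rows(moves=[{"claw": 0,"delta_pos": [0,0,0.03],"twist": 0},{"claw": 0,"delta_pos": [0,0,0.03],"twist": 0},{"claw": 0,"delta_pos": [0,0,-0.2],"twist": 0},{"claw": 0,"delta_pos": [0,0,-0.4],"twist": 0},{"claw": 0,"delta_pos": [0,0,-0.6],"twist": 0},{"claw": 5,"delta_pos": [0,0,-5],"twist": 0},{"claw": 5,"delta_pos": [-5,0,-10],"twist": 0},{"claw": 5,"delta_pos": [-12,0,-12],"twist": 0},{"claw": 5,"delta_pos": [-12,0,-12],"twist": 0},{"claw": 5,"delta_pos": [-12,0,-12],"twist": 0}])

```text
clock: 8.5
tcp_pos: [0.6084, 0.1298, 0.1664]
orientation: [0.0, 0.028, 1.0, 0.0]
wrist_force: [-0.4, 0.6, 0.2]
finger_gap: 0.0502
```

Run:
```python
from h import *
s=get_state();print(s['clock'],s['tcp_pos'],s['finger_gap'])
inf=imaging.camera_info("wrist")
im=imaging.read_camera('wrist')[:,:,::-1].copy();cv2.imwrite('pics/w2.png',im)
hsv=cv2.cvtColor(im,cv2.COLOR_BGR2HSV)
m=cv2.inRange(hsv,(8,50,140),(25,200,255))
print("boards",rects("wrist",m,.052,3000,inf))
print(np.round(inf["world_to_cam"],3).tolist())
```

```text
8.5 [0.60842059 0.12980701 0.16637352] 0.050198879215772
boards [(629, 131, 96, 54, 85.1, [255.0, 212.0]), (578, 269, 180, 95, -3.8, [402.0, 137.0]), (528, 107, 109, 35, -3.1, [224.0, 99.0]), (557, 10, 179, 95, -3.4, [125.0, 130.0])]
[[0.056, 0.998, -0.0, -0.165], [0.947, -0.053, 0.316, -0.59], [0.315, -0.018, -0.949, 0.129], [0.0, 0.0, 0.0, 1.0]]
```

View pics/w2.png

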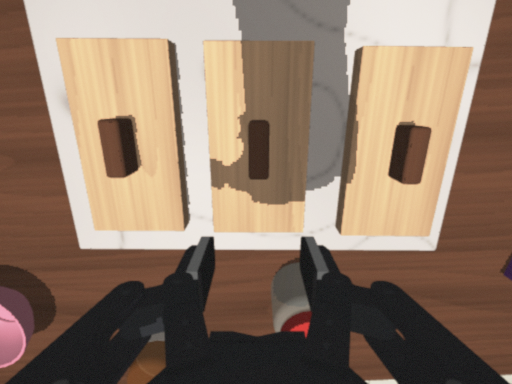

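The middle board's top has corners at about (205,41), (314,41), (304,234) and (213,233). The top of its block is centred near (259,148).

Run:
```python
from h import *
P=np.array([ray("wrist",p,.052) for p in((205,41),(314,41),(304,234),(213,233))])*1000
print(np.round(P),P.mean(0).round(1)); e=(P[2]+P[3]-P[0]-P[1]);print(np.degrees(np.arctan2(e[1],e[0])))
print([np.round(ray("wrist",p,.081)*1000) for p in((249,121),(270,121),(269,180),(250,180))])
go(565,135,80,176.3)
```

```text
[[472.  94.]
 [477. 186.]
 [658. 178.]
 [652.  82.]] [564.9 135.1]
-3.3604693629725326
[array([538., 128.]), array([539., 145.]), array([589., 142.]), array([588., 126.])]
delta [4.18, 0.27, 8.59] twist 0.5 cur yaw 176.8
```

Emit:
play_rows(moves=[{"claw": 5,"delta_pos": [4.3,0.3,4],"twist": 0.5},{"claw": 5,"delta_pos": [4.3,0.3,8],"twist": 0.5},{"claw": 5,"delta_pos": [4.3,0.3,10],"twist": 0.5},{"claw": 5,"delta_pos": [4.3,0.3,10.9],"twist": 0.5},{"claw": 5,"delta_pos": [4.3,0.3,10.9],"twist": 0.5},{"claw": 1,"delta_pos": [4.3,0.3,10.9],"twist": 0.5},{"claw": 1,"delta_pos": [4.3,0.3,10.9],"twist": 0.5},{"claw": 1,"delta_pos": [4.3,0.3,10.9],"twist": 0.5},{"claw": 1,"delta_pos": [4.3,0.3,10.9],"twist": 0.5}], force=60)

```text
clock: 9.68
tcp_pos: [0.5651, 0.1351, 0.0589]
orientation: [0.001, 0.032, 0.999, -0.0]
wrist_force: [0.4, -0.9, 6.5]
finger_gap: 0.0163
```

Emit:
play_rows(moves=[{"claw": 1,"delta_pos": [0,0,0],"twist": 0},{"claw": 1,"delta_pos": [0,0,-0.5],"twist": 0},{"claw": 1,"delta_pos": [0,0,-1.5],"twist": 0},{"claw": 1,"delta_pos": [0,0,-3],"twist": 0},{"claw": 1,"delta_pos": [0,0,-3],"twist": 0}])

```text
clock: 10.3
tcp_pos: [0.5655, 0.1355, 0.0896]
orientation: [0.002, 0.032, 0.999, 0.0]
wrist_force: [-0.3, 0.7, -4.4]
finger_gap: 0.0168
```

Run:
```python
from h import *
s=get_state();print(s['clock'],s['tcp_pos'],s['finger_gap'],s['wrist_force'],s['joint_pos'][[0,5]] if hasattr(s['joint_pos'],'shape') else s['joint_pos'])
cv2.imwrite('pics/s3.png',imaging.read_camera('scene')[:,:,::-1])
```

```text
10.3 [0.56550212 0.13550319 0.08957134] 0.016820497811905786 [-0.28400756  0.65689991 -4.44712673] [0.09717469 0.16108612]
```

Board is held, with about 4.4 N hanging from the wrist. Refining the tray pose by silhouette fit while I work out the carry.

Run:
```python
from h import *
from scipy.optimize import minimize
for c in("top","scene"):
    im=cv2.imread(f"pics/{c}0.png");hsv=cv2.cvtColor(im,cv2.COLOR_BGR2HSV)
    m=cv2.inRange(hsv,(0,150,40),(8,255,255))|cv2.inRange(hsv,(172,150,40),(180,255,255))
    n,l,st,_=cv2.connectedComponentsWithStats(m);k=1+np.argmax(st[1:,4]);m=(l==k).astype(np.uint8)
    i=imaging.camera_info(c);M=np.array(i["world_to_cam"]);K=np.array([[i["fx"],0,i["cx"]],[0,i["fy"],i["cy"]],[0,0,1]])
    def f(p):
        a=np.radians(p[2]);R=np.array([[np.cos(a),-np.sin(a)],[np.sin(a),np.cos(a)]])
        Q=[[*(R@[sx*108,sy*80]+p[:2])/1000,z] for sx in(-1,1) for sy in(-1,1) for z in(0,.035)]
        uv=cv2.projectPoints(np.float64(Q),cv2.Rodrigues(M[:3,:3])[0],M[:3,3],K,None)[0]
        d=np.zeros(m.shape,np.uint8);h=cv2.convexHull(np.float32(uv))
        cv2.fillPoly(d,[np.int32(np.round(h*16))],1,shift=4)
        return float(1-(d&m).sum()/(d|m).sum())
    r=minimize(f,[497,-317,6],method="Nelder-Mead",options=dict(initial_simplex=[[497,-317,6],[510,-317,6],[497,-300,6],[497,-317,12]]))
    print(c,r.x.round(1),round(r.fun,3))
go(565,135,180,186);go(496,-319,180,186)
```

```text
top [ 498.5 -318.8    5.4] 0.026
scene [ 499.2 -316.6    6. ] 0.011
delta [-0.03, -0.04, -9.12] twist -9.7 cur yaw 176.3
delta [3.96, -45.79, -9.15] twist -9.7 cur yaw 176.3
```

View pics/s3.png

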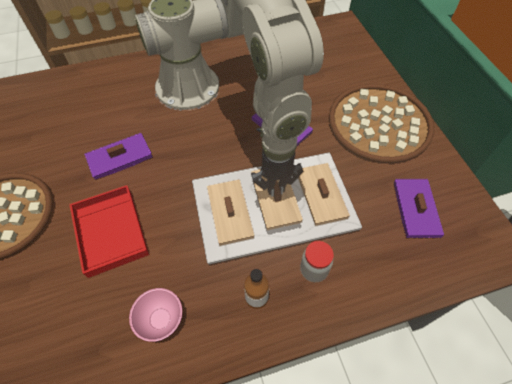

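The board is in the gripper over the slab at about (278,200), the others haven't moved, and the tray is at about (108,230). Both fits put the tray near (499,-318) mm at 5.7°.

Emit:
play_rows(moves=[{"claw": 1,"delta_pos": [0,0,-3],"twist": 0},{"claw": 1,"delta_pos": [0,0,-6],"twist": 0},{"claw": 1,"delta_pos": [0,-2,-9],"twist": -1},{"claw": 1,"delta_pos": [0.5,-6,-9],"twist": -3},{"claw": 1,"delta_pos": [1,-11,-9],"twist": -5},{"claw": 1,"delta_pos": [1.5,-16,-9],"twist": -7},{"claw": 1,"delta_pos": [2,-21,-9],"twist": -9.5},{"claw": 1,"delta_pos": [2.5,-26,-9],"twist": -9.5},{"claw": 1,"delta_pos": [3,-31,-9],"twist": -9.5},{"claw": 1,"delta_pos": [3.3,-36,-9],"twist": -9.5},{"claw": 1,"delta_pos": [3.5,-40,-9],"twist": -9.5},{"claw": 1,"delta_pos": [3.6,-43,-9],"twist": -9.5}])

```text
clock: 11.85
tcp_pos: [0.5, -0.2933, 0.1773]
orientation: [-0.0, -0.05, 0.999, 0.0]
wrist_force: [-0.6, 0.2, -3.9]
finger_gap: 0.0167
```

Emit:
play_rows(moves=[{"claw": 1,"delta_pos": [0.1,-1.7,0],"twist": 0},{"claw": 1,"delta_pos": [0.1,-2.7,0],"twist": 0},{"claw": 1,"delta_pos": [0.1,-2.7,0],"twist": 0},{"claw": 1,"delta_pos": [0.1,-2.7,0],"twist": 0}])

```text
clock: 12.35
tcp_pos: [0.5026, -0.3173, 0.1777]
orientation: [-0.0, -0.051, 0.999, 0.0]
wrist_force: [-0.8, -0.5, -4.0]
finger_gap: 0.0169
```

Run:
```python
from h import *
s=get_state();print(s['clock'],s['tcp_pos'],s['finger_gap'],s['wrist_force'])
go(499,-318,60,185.7)
cv2.imwrite('pics/w4.png',imaging.read_camera('wrist')[:,:,::-1])
```

```text
12.35 [ 0.50259704 -0.31731313  0.17773336] 0.016892487336756957 [-0.77895198 -0.45456479 -3.99076185]
delta [0.36, -0.04, 11.77] twist 0.2 cur yaw -174.1
```

View pics/w4.png

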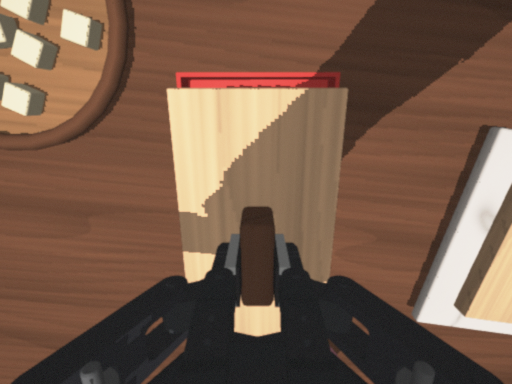

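The board hangs square over the tray, whose rim shows beyond it at (258,78). Lowering.

Emit:
play_rows(moves=[{"claw": 1,"delta_pos": [0.35,0,3],"twist": 0},{"claw": 1,"delta_pos": [0.35,0,7],"twist": 0},{"claw": 1,"delta_pos": [0.35,0,11],"twist": 0},{"claw": 1,"delta_pos": [0.35,0,13],"twist": 0},{"claw": 1,"delta_pos": [0.35,0,13.8],"twist": 0},{"claw": 1,"delta_pos": [0.35,0,14.1],"twist": 0},{"claw": 1,"delta_pos": [0.35,0,14.2],"twist": 0}])

```text
clock: 13.28
tcp_pos: [0.4997, -0.3192, 0.0368]
orientation: [0.001, -0.051, 0.999, -0.001]
wrist_force: [-0.8, -0.1, -4.7]
finger_gap: 0.0167
```

Emit:
play_rows(moves=[{"claw": 1,"delta_pos": [0,0,0.1],"twist": 0},{"claw": 1,"delta_pos": [0,0,0.2],"twist": 0},{"claw": 1,"delta_pos": [0,0,0.2],"twist": 0}])

```text
clock: 13.65
tcp_pos: [0.499, -0.3189, 0.034]
orientation: [0.0, -0.051, 0.999, -0.0]
wrist_force: [0.6, 1.5, -4.2]
finger_gap: 0.017
```

Emit:
play_rows(moves=[{"claw": 1,"delta_pos": [0,0,0.05],"twist": 0},{"claw": 1,"delta_pos": [0,0,0.1],"twist": 0},{"claw": 1,"delta_pos": [0,0,0.1],"twist": 0}])

```text
clock: 14.02
tcp_pos: [0.499, -0.3189, 0.0333]
orientation: [0.0, -0.051, 0.999, -0.0]
wrist_force: [-2.4, 0.3, 1.5]
finger_gap: 0.017
```

Seated. Letting go and backing straight up.

Emit:
play_rows(moves=[{"claw": 2.5,"delta_pos": [0,0,0],"twist": 0},{"claw": 4,"delta_pos": [0,0,0],"twist": 0},{"claw": 4,"delta_pos": [0,0,0],"twist": 0},{"claw": 4,"delta_pos": [0,0,-2],"twist": 0},{"claw": 4,"delta_pos": [0,0,-5],"twist": 0},{"claw": 4,"delta_pos": [0,0,-10],"twist": 0},{"claw": 4,"delta_pos": [-4,0,-14],"twist": 0},{"claw": 4,"delta_pos": [-7,0,-16],"twist": 0},{"claw": 4,"delta_pos": [-7,0,-16],"twist": 0},{"claw": 4,"delta_pos": [-7,0,-16],"twist": 0}])

```text
clock: 15.28
tcp_pos: [0.5678, -0.3113, 0.1917]
orientation: [-0.001, -0.051, 0.999, 0.0]
wrist_force: [-1.2, 0.4, -1.1]
finger_gap: 0.0401
```

Run:
```python
from h import *
s=get_state();print(s['clock'],s['tcp_pos'],s['finger_gap'],s['wrist_force'])
inf=imaging.camera_info("wrist")
im=imaging.read_camera('wrist')[:,:,::-1].copy();cv2.imwrite('pics/w5.png',im)
m=cv2.inRange(cv2.cvtColor(im,cv2.COLOR_BGR2HSV),(8,50,100),(25,200,255))
print("wrist",rects("wrist",m,.026,3000,inf))
t=imaging.read_camera('top')[:,:,::-1].copy();cv2.imwrite('pics/t5.png',t)
m=cv2.inRange(cv2.cvtColor(t,cv2.COLOR_BGR2HSV),(8,60,150),(22,200,255));m[:,:170]=0;m[:,315:]=0
print("slab boards",rects("top",m,.052))
```

```text
15.275 [ 0.56781112 -0.31134802  0.19172455] 0.040082610060834384 [-1.23475796  0.39607769 -1.11286474]
wrist [(597, -19, 163, 61, 22.3, [494.0, 219.0]), (500, -318, 179, 95, 5.9, [256.0, 106.0]), (633, -306, 788, 487, -84.1, [265.0, 200.0]), (450, -532, 131, 77, -84.2, [43.0, 36.0])]
slab boards [(554, 8, 181, 96, -3.3, [281.0, 191.0]), (574, 266, 181, 97, -3.9, [198.0, 184.0])]
```

View pics/w5.png

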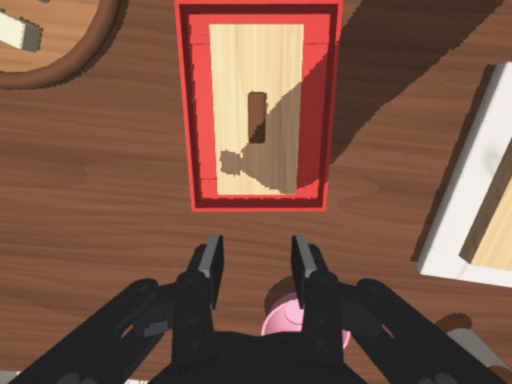

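The board sits centred in the tray, outlined from (210,25) to (300,195) with its block at (257,117). At a top height of 26 mm it measures 179 x 95 mm, so it is down on the floor. The sound boards are unmoved.

```bash
python3 -c "
from workcell import env
print(env.hand_in())"
```

```text
the job is handed in; nothing more can be done
None
```

The middle board on the slab was the bowed one. It now lies let go in the red tray, and I handed the job in at about 15.3 s on the robot's clock; no verdict was reported.

- **Finding it:** I pressed the board nearest the tray first, and it held firm at 7–8 N, so it is sound. The middle board sank 4.5 mm at about 3–5 N, then met the stone and the force rose to about 11 N. I did not need to press the third board.
- **Placing it:** I lifted the board by its grip block and set it lengthwise in the tray. The last wrist picture puts its centre at (500, -318) mm and its angle at 5.9°. The tray fits gave about (499, -318) mm and 5.7°. With its top assumed 26 mm high, as when flat on the floor, it measures 179 x 95 mm, which fits a board lying flat.
- **The rest:** the two sound boards moved no more than 1 mm in the top view, and the gripper ended clear of everything. I saw no contact with the jar, bottle or bowl, but I did not measure them again at the end. The detector also missed the bottle in the top view.
- **Disagreements:** the two tray fits differed by about 2 mm. While the gripper closed, the wrist briefly read 6.5 N upward, which had gone once the board was lifted.

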